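# Find the hidden push tile and pop the brush drawer

## Robot

A 6-joint arm with a two-finger parallel gripper is mounted at the origin on the work surface. World frame = base frame: x ahead of the robot, y to its left, z up, the work surface at z = 0. Lengths are in mm, angles in rad, forces in N, time in s.
With the tool pointing down it reaches from about 300 to 775 mm from the base axis. Payload 14.6 kg.
Tool frame: the origin (TCP) lies between the finger pads; the fingertips stand 8 mm ahead of it and the grasp point (between the pads) lies 11 mm behind it; x points along the fingers, y is the direction in which the jaws open and shut, and the axes are right-handed (so a half turn about x gives the same grasp; the last joint's range is limited). The gripper opens to 94 mm and grips with 3 to 60 N. Pads are 16 mm wide; open, the fingers measure 119 mm over their backs; the gripper's body (75 mm by 177 mm) begins 78 mm behind the grasp point.
Start: joints at [1.154, 0.3, 1.521, -0, 1.321, -0.067], TCP at [188.487, 516.683, 191.646] pointing down, gripper open.
Joint ranges: [-3.03, 3.03], [-0.79, 2.21], [0.23, 2.52], [-1.04, 4.18], [0, 3.07], [-2.55, 2.55]. Speed limits (rad/s): [2.22, 2.22, 2.57, 3.14, 3.14, 3.14].

## Interface

Orientations are given as [roll, pitch, yaw] about the fixed x, y, z axes, in that order (R = Rz(yaw) Ry(pitch) Rx(roll)).
In Python, from cell import telemetry, camera, calibration, order gives the robot as it stands.
- The arm moves only by the shell command python3 -m handwheel 'ROWS' [FORCE]. ROWS is JSON, a list of rows, each a list of 7 numbers: the turn, a rotation vector about the tool's x, y, z as a fraction of full scale, then the shift along the tool's x, y, z as a fraction of full scale, then the opening, from 0 (shut) to 1 (fully open). A call has 1 to 12 rows; each row is the pose to reach, as a shift and turn from the pose measured when the call began, along the tool's axes at that moment, turning the shorter way round; what a row does not reach only later rows make up. Full scale, the value 1, is 300 mm for a shift and pi rad for a turn. A row lasts 1/8 s, in which the tool goes at most 62.5 mm and 10.7 degrees, less where a joint would pass 70% of its speed; a pose out of reach is approached as far as the arm can. A call with a number of a shift or a turn outside -1 to 1 is refused whole. A call with a gripper value outside its range is refused whole. The fingers move at their own pace and stop on an object; FORCE is the grip in N (left out, the last holds). Time passes only in rows, so rows that repeat a pose let the fingers close. It gives the time, the measured TCP pose, the force and the opening at its end, in the units of the state.
- telemetry.read_state(): the state, without advancing time (a new reading comes with each control period).
- camera(name): name is "scene" or "top" or "wrist"; returns the picture (400x640x3 uint8, red, green, blue); there is no depth.
- calibration(name): a dict with "fov_y" (degrees; the focal length in pixels is half the picture's height over the tangent of half this angle, whatever the lens; pixels are square), "cx", "cy" (the principal point, pixels), "position" and "attitude" of the camera in the world. Camera axes: x right, y down, z forward; pixel columns grow to the right and rows downward; lengths in mm; the calibration is good to about 2 mm. The wrist camera is an equidistant fisheye: a pixel r from the principal point sees the ray r / f radians off the axis. A picture is of the moment at which its call begins: read the wrist's pose just before it. calibration takes no time and is no camera call; for the wrist camera it gives the pose at the moment of the call.
- order.sign_off(): hands the job in, once; it reports no verdict.
The state is a dict: "clock": time; "joints": joint angles; "qd": joint speeds; "effort": joint torques, N m; "eef_pos": TCP position; "eef_rot": TCP orientation; "wrist_force": force on the tool from outside, world axes, zero at the start; "moment": the same for the moment, N m; "finger_gap": finger opening in mm.
Only numpy, scipy, OpenCV 4.12 (cv2) and the standard library are available. Lean on these libraries where they do the work, as an engineer would, in place of code of your own. Each camera call takes 0.05 s, during which the arm holds its last target.

## Task

One of the six blue tiles let into the top of the wooden brush chest is a hidden catch. Using only the fingers, feel over the tiles, pressing each lightly (never harder than about 40 N), until you find the one that gives; press it down so that the brush drawer springs fully out, then let go and move clear. Only touch and press: do not lift, shift or knock over any of the pottery or the paint bottle standing around.

Things in the scene. Friction and masses are not known exactly. Their poses are not given: they have to be found in the camera images.
- chest: low fixed wooden brush chest, 210 mm (its x) by 310 mm (its y), flat top 70 mm above the table. Origin under its centre; z up; +x points out through its handleless drawer front, away from the robot. Six identical blue square tiles are let into the top, two rows of three; the rest of the top, towards +y, is plain wood
- catch (a joint): how far the one springy tile is pressed down, m: 0 up, 0.006 fully down. Which tile it is cannot be told by eye and differs from time to time; the other five are rigid. It starts to sink at about 2 N, lets the drawer go about 4 mm down (about 5 N), bottoms at 6 mm (about 6 N) and comes up again when let go
- drawer (a joint): how far the spring drawer stands out of the chest along the chest's +x, m: 0 shut and latched, 0.055 fully out. It springs out by itself in about half a second when the springy tile is pressed; keep that space clear
- tile_a (a point): centre of the face of one of the six tiles, 50 mm square in a 52 mm square window, face 2 mm below the wood (68 mm above the table), at x -33, y -101 mm of the chest; axes as the chest's
- tile_b (a point): centre of the face of one of the six tiles, 50 mm square in a 52 mm square window, face 2 mm below the wood (68 mm above the table), at x -33, y -35 mm of the chest; axes as the chest's
- tile_c (a point): centre of the face of one of the six tiles, 50 mm square in a 52 mm square window, face 2 mm below the wood (68 mm above the table), at x -33, y 31 mm of the chest; axes as the chest's
- tile_d (a point): centre of the face of one of the six tiles, 50 mm square in a 52 mm square window, face 2 mm below the wood (68 mm above the table), at x 33, y -101 mm of the chest; axes as the chest's
- tile_e (a point): centre of the face of one of the six tiles, 50 mm square in a 52 mm square window, face 2 mm below the wood (68 mm above the table), at x 33, y -35 mm of the chest; axes as the chest's
- tile_f (a point): centre of the face of one of the six tiles, 50 mm square in a 52 mm square window, face 2 mm below the wood (68 mm above the table), at x 33, y 31 mm of the chest; axes as the chest's
- eggcup: small white egg cup, 42 mm across, 45 mm tall, standing on the plain end of the chest's top; origin under its centre; not to be moved
- mug: white mug, 76 mm across plus handle, 90 mm tall, standing beside the chest; origin under its centre; not to be moved
- house: white bisque house, 60 x 50 mm, 115 mm tall; origin under its centre; not to be moved
- pig: white bisque pig money box, 65 mm across, 76 mm tall; origin under its centre; not to be moved
- plates: stack of six white plates, 150 mm across, 54 mm tall; origin under its centre; not to be moved
- paint: orange paint bottle, 44 mm across, 100 mm tall; origin under its centre; not to be moved
- bowl: white bowl, 120 mm across, 50 mm tall; origin under its centre; not to be moved

How it is judged:
By the outcome, as a careful person would: the job done as asked, in the order asked, and still so for the second after the job is handed in, with the robot touching nothing.
It also fails if it takes over 58 s, if anything falls off the work surface, if the arm or the gripper's body presses on something with over 40 N, if the wrist force passes 120 N, or if a joint passes its speed limit or range.

## Working session

There is one attempt and no reset: what is moved stays moved. The work goes in short steps, Python scripts to look and compute and a shell command to move; the robot and the scene stay as the last step left them, time stands still between calls to the robot, and variables do not carry over. Pictures are saved under pics/ and viewed, and the job is handed in when it is done.

```bash
mkdir -p pics; ls; python3 - <<'E'
from cell import telemetry, camera, calibration
import cv2
s=telemetry.read_state();print(s)
for n in ["scene","top","wrist"]:
    print(n,calibration(n))
    cv2.imwrite(f"pics/{n}0.png",camera(n)[:,:,::-1])
E
```

```text
pics
{'clock': 0.0, 'joints': array([ 1.15439088e+00,  3.00454268e-01,  1.52160407e+00, -3.44452523e-05,
        1.32069532e+00, -6.66064619e-02]), 'qd': array([ 6.80674962e-04,  6.73287274e-04,  1.61427391e-03, -1.55887540e-03,
       -2.07183762e-03,  8.88277978e-05]), 'effort': array([ 1.95112414e-03, -5.31812847e+01, -3.52731800e+01,  7.09411665e-02,
        2.43060436e-02, -8.87274109e-05]), 'eef_pos': array([188.38825205, 516.42350738, 191.08585007]), 'eef_rot': array([-1.6086736 ,  1.56963485, -1.95846404]), 'wrist_force': array([ 0.63078332, -0.27216671,  0.41017326]), 'moment': array([-0.00893976,  0.02318364, -0.01393895]), 'finger_gap': 93.94547908099038}
scene {'fov_y': 52.183588590777134, 'cx': 318.58634300233433, 'cy': 208.59027884324632, 'position': array([1319.25526995,   46.0653008 ,  929.45390908]), 'attitude': array([-2.38477283, -0.0186018 ,  1.65890368])}
top {'fov_y': 47.39820070143745, 'cx': 317.4199181576239, 'cy': 197.29787107761376, 'position': array([ 440.93587658,   -6.57938276, 1502.81826142]), 'attitude': array([-3.09780773, -0.00455368, -1.56948149])}
wrist {'fov_y': 65.70646984690485, 'cx': 325.4053746976884, 'cy': 193.3890193965965, 'position': array([118.92357541, 541.9750248 , 384.11951361]), 'attitude': array([2.88089333e+00, 1.17416448e-03, 1.22076346e+00])}
```

View pics/scene0.png

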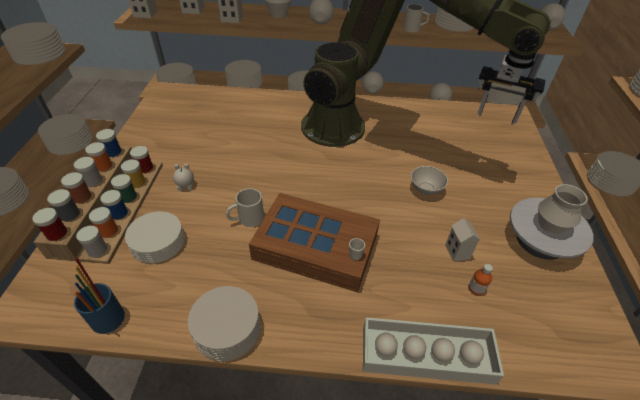

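View pics/top0.png

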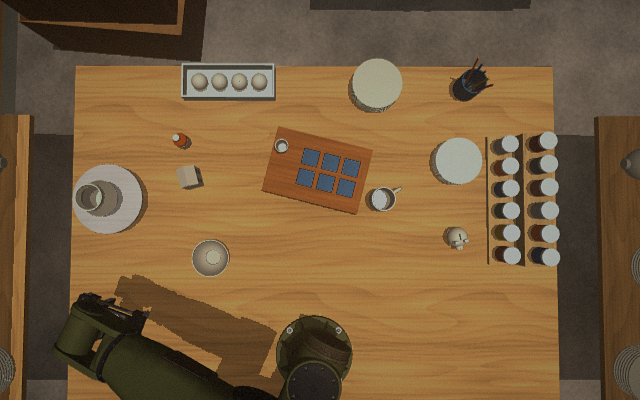

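View pics/wrist0.png

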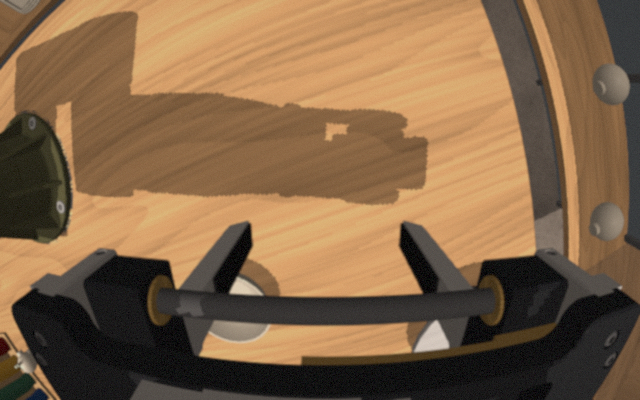

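The top view shows the six tiles around (328,172), the egg cup at (281,146) and the mug at (383,199). In the scene view the tiles are around (305,228). Next I'll segment the tiles and triangulate them from both views.

```bash
cat > h.py <<'E'
import numpy as np, cv2
from scipy.spatial.transform import Rotation as R
from cell import calibration
def ray(n,u,v,c=None):
    c=c or calibration(n); f=200/np.tan(np.radians(c['fov_y']/2))
    d=np.array([(u-c['cx'])/f,(v-c['cy'])/f,1.]); d/=np.linalg.norm(d)
    return np.array(c['position']),R.from_euler('xyz',c['attitude']).apply(d)
def plane(n,u,v,z):
    p,d=ray(n,u,v); return p+d*(z-p[2])/d[2]
def tri(a,b):
    p,d=a;q,e=b
    s,t=np.linalg.lstsq(np.stack([d,-e],1),q-p,rcond=None)[0]
    x,y=p+s*d,q+t*e
    return (x+y)/2,np.linalg.norm(x-y)
def tiles(n):
    im=cv2.imread(f"pics/{n}0.png"); h=im.astype(int)
    m=((h[:,:,0]>h[:,:,2]+8)).astype(np.uint8)
    y0,y1,x0,x1={'top':(130,220,260,375),'scene':(195,285,250,385)}[n]
    mm=np.zeros_like(m);mm[y0:y1,x0:x1]=m[y0:y1,x0:x1]
    k,l,st,ce=cv2.connectedComponentsWithStats(mm)
    return [(ce[i],st[i,4]) for i in range(1,k) if st[i,4]>30]
E
python3 - <<'E'
from h import *
np.set_printoptions(precision=1,suppress=True)
T={}
for n in('top','scene'):
    T[n]=[]
    for c,a in tiles(n):
        P=plane(n,*c,68);T[n].append((c,P));print(n,c,a,P)
for c,P in T['top']:
    c2,P2=min(T['scene'],key=lambda q:np.linalg.norm(q[1]-P))
    X,g=tri(ray('top',*c),ray('scene',*c2));print(X,g)
E
```

```text
top [310.1 157. ] 236 [631.4  10.3  68. ]
top [330.2 162.2] 237 [614.9 -53.5  68. ]
top [350.5 167.4] 238 [ 598.7 -117.5   68. ]
top [304.8 177.3] 238 [567.1  26.8  68. ]
top [325.1 182.4] 239 [550.9 -37.2  68. ]
top [345.5 187.6] 238 [ 534.7 -101.5   68. ]
scene [286.5 213.7] 202 [537.  -99.1  68. ]
scene [308.2 219.7] 211 [553.3 -34.9  68. ]
scene [330.3 225.7] 217 [569.4  28.9  68. ]
scene [277.4 230.3] 224 [ 601.1 -115.2   68. ]
scene [299.8 236.7] 232 [617.6 -51.1  68. ]
scene [322.7 243.1] 247 [633.3  12.7  68. ]
[631.6  11.5  65.8] 2.339936533986472
[615.2 -52.5  65. ] 2.0900879358377025
[ 598.9 -116.7   65.3] 1.9760323805399505
[567.3  27.8  65.5] 1.9726625374998419
[551.  -36.2  65.3] 2.1116555856799772
[ 534.8 -100.6   65.4] 2.1847110165999744
```

Both views agree: the tiles sit on a 66 mm pitch, triangulated height 65–66 mm (text says 68), and they are in reach. Chest yaw is about -0.25. Now working out the move to above tile c.

```bash
cat >> h.py <<'E'
TL=dict(f=(632.4,11.5),e=(616.3,-52.3),d=(599.9,-116.3),c=(568.3,27.8),b=(552.1,-36),a=(535.9,-100.3))
YAW=-0.249
def st(): 
    from cell import telemetry; return telemetry.read_state()
def go(x,y,z,align=True):
    s=st(); p=s['eef_pos']; r=R.from_euler('xyz',s['eef_rot'])
    best=None
    for k in range(4):
        a=YAW+k*np.pi/2; yv=np.array([np.cos(a),np.sin(a),0]); xv=np.array([0,0,-1.]); zv=np.cross(xv,yv)
        rv=(r.inv()*R.from_matrix(np.stack([xv,yv,zv],1))).as_rotvec()
        if best is None or np.linalg.norm(rv)<np.linalg.norm(best): best=rv
    print('clk',round(s['clock'],2),'pos',p.round(2),'F',s['wrist_force'].round(2),'gap',round(s['finger_gap'],1))
    print('turn',(best/np.pi).round(4),'shift',(r.inv().apply(np.array([x,y,z])-p)/300).round(4), 'j',s['joints'].round(2))
    return r,best
E
python3 - <<'E'
from h import *
r,b=go(*TL['c'],150); print(r.as_matrix().round(3))
E
```

```text
clk 0.15 pos [188.39 516.52 191.24] F [-0.13  0.29  0.55] gap 94.1
turn [-0.0321 -0.      0.0003] shift [ 0.1382 -1.0963  1.748 ] j [ 1.15  0.3   1.52  0.    1.32 -0.07]
[[-0.     0.343  0.939]
 [-0.001  0.939 -0.343]
 [-1.    -0.001 -0.   ]]
```

```bash
python3 -m handwheel '[[-0.032,0,0,0,-0.12,0.19,0],[-0.032,0,0,0,-0.25,0.4,0],[-0.032,0,0,0,-0.37,0.59,0],[-0.032,0,0,0,-0.49,0.78,0],[-0.032,0,0,0,-0.56,0.9,0],[-0.032,0,0,0,-0.56,0.9,0]]' 10; python3 -c "
from h import *
go(*TL['c'],130)"
```

```text
clock: 0.9
eef_pos: [386.2, 263.5, 191.3]
eef_rot: [-1.676, 1.57, -1.93]
wrist_force: [-0.6, -0.3, -0.1]
finger_gap: 37.4
clk 0.9 pos [386.15 263.52 191.25] F [-0.58 -0.28 -0.05] gap 37.4
turn [-0.0015 -0.      0.0004] shift [ 0.2048 -0.6079  0.785 ] j [ 0.52  0.12  1.74 -0.    1.28 -0.8 ]
```

```bash
python3 -m handwheel '[[-0.0015,0,0,0,-0.12,0.155,0],[-0.0015,0,0,0,-0.24,0.31,0],[-0.0015,0,0,0,-0.36,0.465,0],[-0.0015,0,0,0.05,-0.48,0.62,0],[-0.0015,0,0,0.1,-0.6079,0.785,0],[-0.0015,0,0,0.205,-0.6079,0.785,0],[-0.0015,0,0,0.205,-0.6079,0.785,0],[-0.0015,0,0,0.205,-0.6079,0.785,0]]'; python3 - <<'E'
from h import *
from cell import camera
go(*TL['c'],80)
cv2.imwrite("pics/w1.png",camera('wrist')[:,:,::-1])
cv2.imwrite("pics/s1.png",cv2.resize(camera('scene')[150:300,200:420,::-1],None,fx=3,fy=3))
E
```

```text
clock: 1.9
eef_pos: [568.5, 28.8, 131.2]
eef_rot: [-0.764, 1.57, -1.012]
wrist_force: [0.4, 1.5, 1.1]
finger_gap: 0.4
clk 1.9 pos [568.48  28.83 131.16] F [0.43 1.46 1.12] gap 0.4
turn [0.0004 0.0003 0.0003] shift [ 1.705e-01 -3.300e-03  1.000e-04] j [-0.01  0.4   1.54 -0.    1.21 -1.34]
```

View pics/w1.png

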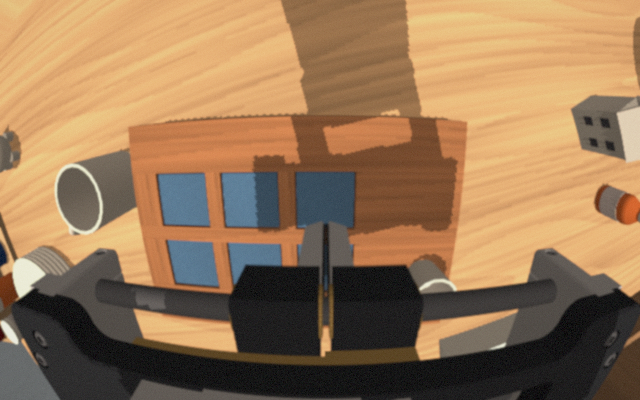

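View pics/s1.png

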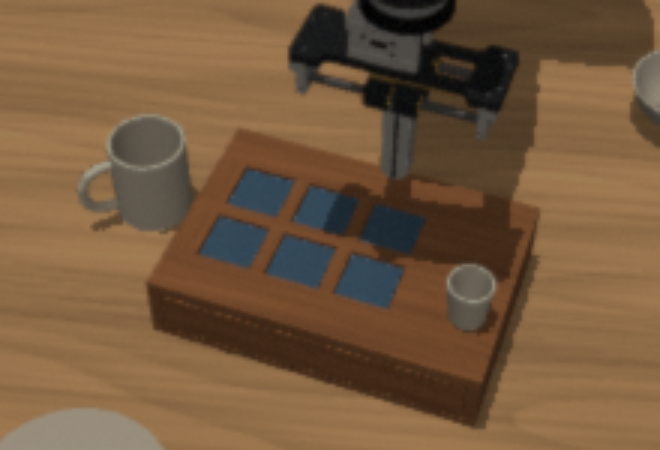

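The fingers are above tile c: tip at (325,225) in the wrist view with c at (325,200), and the scene view agrees. The fingers are shut and nothing tall is near. Descending in small steps.

```bash
python3 -m handwheel '[[0,0,0,0.1,-0.003,0,0],[0,0,0,0.155,-0.003,0,0],[0,0,0,0.165,-0.003,0,0],[0,0,0,0.17,-0.003,0,0],[0,0,0,0.17,-0.003,0,0],[0,0,0,0.17,-0.003,0,0]]'; python3 -c "
from h import *
go(*TL['c'],76)"
```

```text
clock: 2.75
eef_pos: [568.8, 27.7, 81.1]
eef_rot: [-0.162, 1.568, -0.41]
wrist_force: [0.3, -0.8, 0.2]
finger_gap: 0.5
clk 2.75 pos [568.81  27.75  81.07] F [ 0.27 -0.85  0.22] gap 0.5
turn [0.0004 0.0009 0.0001] shift [ 0.0169 -0.0002 -0.0017] j [-0.02  0.45  1.58 -0.    1.1  -1.34]
```

```bash
for k in 1; do python3 -m handwheel '[[0,0,0,0.01,0,0,0],[0,0,0,0.013,0,0,0],[0,0,0,0.013,0,0,0]]'; done; python3 -m handwheel '[[0,0,0,0.004,0,0,0],[0,0,0,0.004,0,0,0]]'; python3 -m handwheel '[[0,0,0,0.004,0,0,0],[0,0,0,0.004,0,0,0]]'
```

```text
clock: 3.12
eef_pos: [568.7, 27.7, 77.0]
eef_rot: [-0.205, 1.568, -0.453]
wrist_force: [-0.4, -0.5, -0.3]
finger_gap: 0.4
clock: 3.38
eef_pos: [568.7, 27.8, 75.7]
eef_rot: [-0.237, 1.568, -0.485]
wrist_force: [0.7, -0.5, -0.5]
finger_gap: 0.7
clock: 3.62
eef_pos: [568.7, 27.7, 74.4]
eef_rot: [-0.25, 1.568, -0.498]
wrist_force: [0.6, -0.3, 0.6]
finger_gap: 0.4
```

```bash
for k in 1; do python3 -m handwheel '[[0,0,0,0.003,0,0,0],[0,0,0,0.003,0,0,0]]'; done; python3 -m handwheel '[[0,0,0,0.003,0,0,0],[0,0,0,0.003,0,0,0]]'
```

```text
clock: 3.88
eef_pos: [568.6, 27.7, 73.5]
eef_rot: [-0.269, 1.569, -0.517]
wrist_force: [-0.1, 0.1, -0.6]
finger_gap: 0.4
clock: 4.12
eef_pos: [568.6, 27.7, 72.5]
eef_rot: [-0.33, 1.569, -0.578]
wrist_force: [-0.5, -0.2, -0.0]
finger_gap: 0.5
```

```bash
python3 - <<'E'
from h import *
from cell import camera
cv2.imwrite("pics/s2.png",cv2.resize(camera('scene')[170:290,220:400,::-1],None,fx=4,fy=4,interpolation=cv2.INTER_CUBIC))
E
```

```text
(no output)
```

View pics/s2.png

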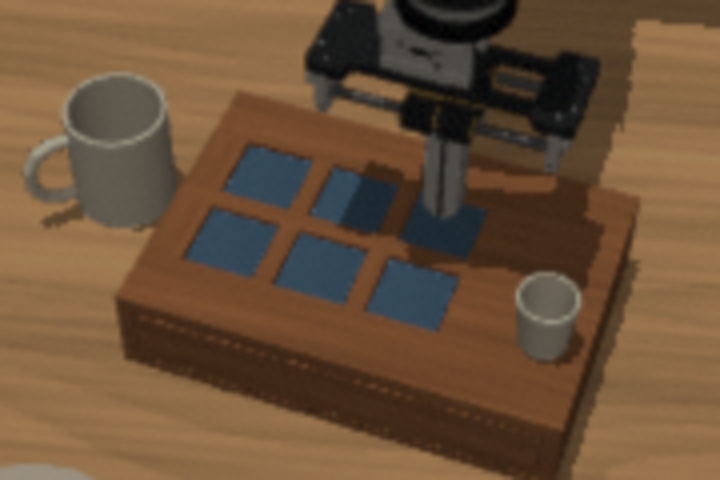

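The fingertip is at about (440,215) and tile c's centre at about (444,228), so it looks still a little above the face. I'll keep easing down.

```bash
for k in 1; do python3 -m handwheel '[[0,0,0,0.003,0,0,0],[0,0,0,0.003,0,0,0]]'; done; python3 -m handwheel '[[0,0,0,0.003,0,0,0],[0,0,0,0.003,0,0,0]]'
```

```text
clock: 4.42
eef_pos: [568.6, 27.7, 71.6]
eef_rot: [-0.31, 1.569, -0.558]
wrist_force: [-1.0, 0.7, -0.5]
finger_gap: 0.6
clock: 4.68
eef_pos: [568.5, 27.7, 70.5]
eef_rot: [-0.378, 1.569, -0.626]
wrist_force: [-0.0, 1.2, 0.3]
finger_gap: 0.4
```

```bash
python3 -m handwheel '[[0,0,0,0.003,0,0,0],[0,0,0,0.003,0,0,0]]'
```

```text
clock: 4.92
eef_pos: [568.4, 27.7, 69.5]
eef_rot: [-0.442, 1.569, -0.69]
wrist_force: [0.7, -0.9, -0.2]
finger_gap: 0.2
```

```bash
python3 - <<'E'
from h import *
from cell import camera
def proj(P,n='scene'):
    c=calibration(n); f=200/np.tan(np.radians(c['fov_y']/2))
    q=R.from_euler('xyz',c['attitude']).inv().apply(np.array(P)-c['position'])
    return np.array([c['cx']+f*q[0]/q[2],c['cy']+f*q[1]/q[2]])
s=st();p=s['eef_pos'];print(p)
im=np.ascontiguousarray(cv2.resize(camera('scene')[190:260,270:390,::-1],None,fx=6,fy=6,interpolation=cv2.INTER_CUBIC))
for z,col in((69.5+97-8,(255,0,255)),(0+p[2]-8,(0,0,255)),(p[2],(0,255,255))):
    u=(proj([p[0],p[1],z])+.5-[270,190])*6;print(u);cv2.circle(im,tuple(int(v) for v in u),3,col,-1)
cv2.imwrite("pics/s3.png",im)
E
```

```text
[568.44809295  27.7127718   69.52139856]
[370.68591039  80.26808668]
[362.14480539 224.70736162]
[362.80941979 213.4680171 ]
```

View pics/s3.png

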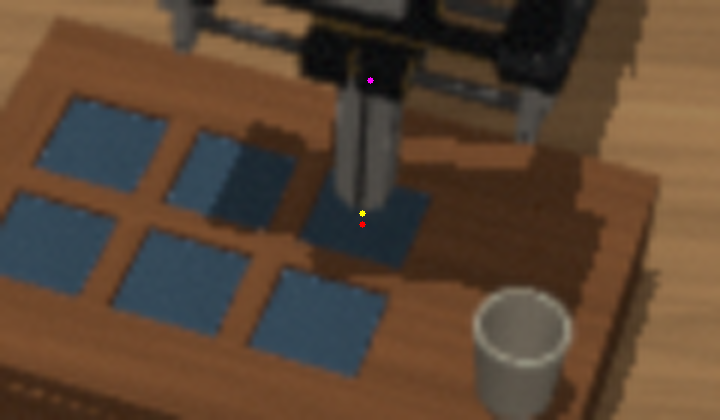

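The tip's front edge at (362,208) is well above where the reported TCP puts it (red dot at (362,225)). I'll check the reported pose against the wrist camera before pushing lower.

```bash
cat >> h.py <<'E'
def wray(u,v,c):
    f=200/np.tan(np.radians(c['fov_y']/2)); dx,dy=u-c['cx'],v-c['cy']; r=np.hypot(dx,dy); th=r/f
    d=np.array([dx/r*np.sin(th),dy/r*np.sin(th),np.cos(th)])
    return np.array(c['position']),R.from_euler('xyz',c['attitude']).apply(d)
E
python3 - <<'E'
from h import *
from cell import camera
c=calibration('wrist');print(c,st()['eef_pos'])
im=camera('wrist')[:,:,::-1];cv2.imwrite("pics/w2.png",im)
h=im.astype(int);m=(h[:,:,0]>h[:,:,2]+8).astype(np.uint8)
k,l,s,ce=cv2.connectedComponentsWithStats(m)
for i in range(1,k):
    if s[i,4]>300:
        p,d=wray(*ce[i],c); print(ce[i].round(1),s[i],*[(p+d*(z-p[2])/d[2]).round(1) for z in(68,80)])
E
```

```text
{'fov_y': 65.70646984690485, 'cx': 325.4053746976884, 'cy': 193.3890193965965, 'position': array([496.42208923,  45.98318363, 262.43566039]), 'attitude': array([2.87916162e+00, 8.60376369e-04, 1.32265816e+00])} [568.49493468  27.73370103  69.61530706]
[152.2 221. ] [ 121  191   62   63 3181] [535.9 -98.3  68. ] [533.4 -89.4  80. ]
[232.2 222.4] [ 195  190   73   67 4462] [551.3 -34.5  68. ] [547.9 -29.6  80. ]
[326.4 214.5] [ 289  190   75   68 3372] [561.2  30.1  68. ] [557.2  31.1  80. ]
[163.6 279.6] [137 269  53  22 839] [ 584.8 -111.4   68. ] [ 579.4 -101.7   80. ]
[221.6 284.2] [207 276  33  19 463] [597.  -61.2  68. ] [590.8 -54.6  80. ]
```

View pics/w2.png

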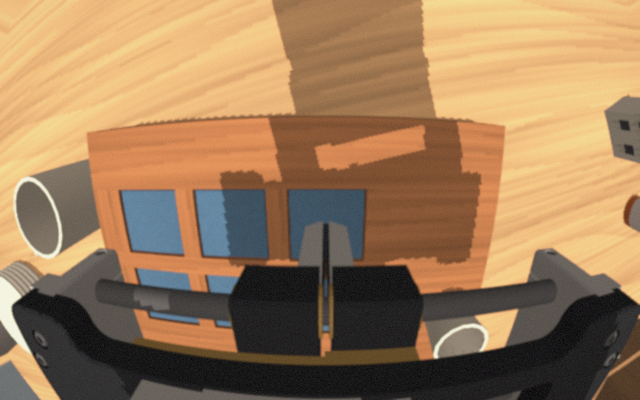

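The wrist camera gives tiles a and b on a 65.6 mm pitch at z=68, matching the other views, so the reported pose is sound. Combining both views of the tip puts the closed fingertips at about z=80, roughly 11 mm behind the TCP rather than 8 mm ahead. That means contact should come at TCP z of about 57. I'll continue down gently.

```bash
python3 -m handwheel '[[0,0,0,0.006,0,0,0],[0,0,0,0.006,0,0,0]]'; python3 -m handwheel '[[0,0,0,0.004,0,0,0],[0,0,0,0.004,0,0,0]]';python3 -m handwheel '[[0,0,0,0.004,0,0,0],[0,0,0,0.004,0,0,0]]'
```

```text
clock: 5.28
eef_pos: [568.4, 27.7, 67.6]
eef_rot: [-0.501, 1.569, -0.749]
wrist_force: [-0.2, -0.3, 0.3]
finger_gap: 0.2
clock: 5.52
eef_pos: [568.3, 27.7, 66.3]
eef_rot: [-0.611, 1.569, -0.858]
wrist_force: [0.6, 0.5, 0.2]
finger_gap: 0.5
clock: 5.78
eef_pos: [568.3, 27.7, 65.0]
eef_rot: [-0.673, 1.569, -0.921]
wrist_force: [0.3, 0.1, 0.1]
finger_gap: 0.1
```

```bash
python3 -m handwheel '[[0,0,0,0.004,0,0,0],[0,0,0,0.004,0,0,0]]'; python3 -m handwheel '[[0,0,0,0.004,0,0,0],[0,0,0,0.004,0,0,0]]'
```

```text
clock: 6.02
eef_pos: [568.3, 27.7, 63.7]
eef_rot: [-0.779, 1.57, -1.027]
wrist_force: [0.1, -0.3, -1.0]
finger_gap: 0.1
clock: 6.28
eef_pos: [568.2, 27.7, 62.4]
eef_rot: [-0.93, 1.57, -1.178]
wrist_force: [0.8, 0.5, -0.4]
finger_gap: 0.5
```

```bash
python3 -m handwheel '[[0,0,0,0.004,0,0,0],[0,0,0,0.004,0,0,0]]'; python3 -m handwheel '[[0,0,0,0.003,0,0,0],[0,0,0,0.003,0,0,0]]'
```

```text
clock: 6.52
eef_pos: [568.2, 27.7, 61.1]
eef_rot: [-1.005, 1.57, -1.253]
wrist_force: [0.6, 0.4, 0.2]
finger_gap: 0.3
clock: 6.78
eef_pos: [568.1, 27.7, 60.1]
eef_rot: [-1.144, 1.57, -1.392]
wrist_force: [-1.2, 0.0, 0.4]
finger_gap: 0.7
```

```bash
python3 -m handwheel '[[0,0,0,0.003,0,0,0],[0,0,0,0.003,0,0,0]]'; python3 -m handwheel '[[0,0,0,0.003,0,0,0],[0,0,0,0.003,0,0,0]]'
```

```text
clock: 7.02
eef_pos: [568.1, 27.7, 59.1]
eef_rot: [-1.27, 1.57, -1.518]
wrist_force: [-0.1, -0.1, -0.2]
finger_gap: 0.6
clock: 7.28
eef_pos: [568.0, 27.7, 58.1]
eef_rot: [-1.424, 1.57, -1.672]
wrist_force: [-0.4, -1.3, -0.0]
finger_gap: 0.1
```

```bash
python3 -m handwheel '[[0,0,0,0.003,0,0,0],[0,0,0,0.003,0,0,0]]'
```

```text
clock: 7.52
eef_pos: [567.9, 27.7, 57.1]
eef_rot: [-1.558, 1.57, -1.806]
wrist_force: [0.5, -0.1, -1.0]
finger_gap: 0.6
```

```bash
python3 -m handwheel '[[0,0,0,0.003,0,0,0],[0,0,0,0.003,0,0,0]]'
```

```text
clock: 7.78
eef_pos: [567.9, 27.7, 56.1]
eef_rot: [-1.679, 1.57, -1.927]
wrist_force: [-0.4, 0.1, -0.7]
finger_gap: 0.2
```

```bash
python3 -m handwheel '[[0,0,0,0.003,0,0,0],[0,0,0,0.003,0,0,0]]'; python3 - <<'E'
from h import *
from cell import camera
im=camera('scene')[190:260,270:390,::-1]
cv2.imwrite("pics/s4.png",cv2.resize(im,None,fx=6,fy=6,interpolation=cv2.INTER_CUBIC))
cv2.imwrite("pics/w3.png",camera('wrist')[:,:,::-1])
E
```

```text
clock: 8.02
eef_pos: [567.8, 27.7, 55.1]
eef_rot: [-1.786, 1.57, -2.034]
wrist_force: [0.2, 0.7, 0.7]
finger_gap: 0.8
```

View pics/s4.png

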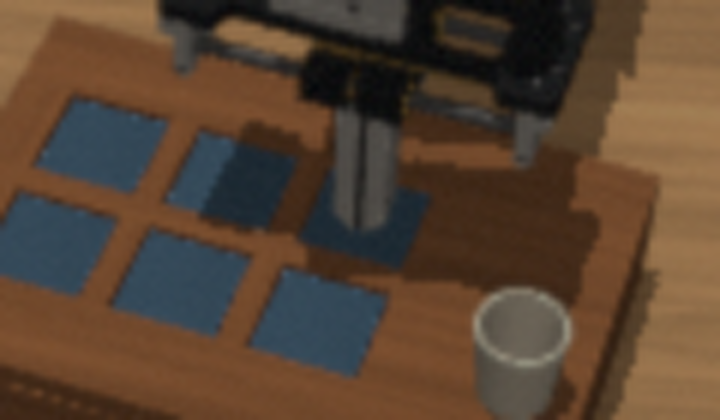

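View pics/w3.png

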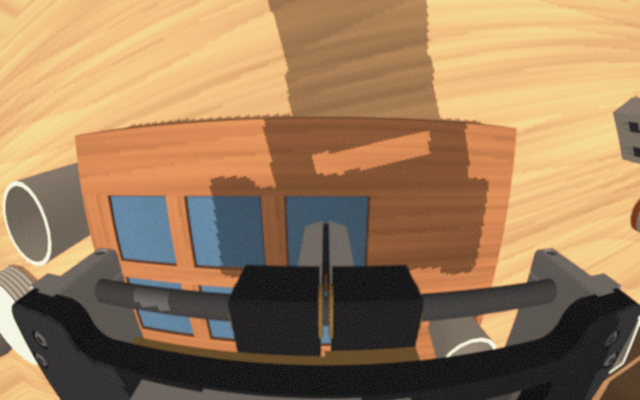

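The tip's front edge is now at (360,228) and should reach about y=233 at contact, so roughly 4 mm remain.

```bash
python3 -m handwheel '[[0,0,0,0.003,0,0,0],[0,0,0,0.003,0,0,0]]'
```

```text
clock: 8.38
eef_pos: [568.0, 27.7, 54.5]
eef_rot: [-1.476, 1.57, -1.724]
wrist_force: [-1.4, -0.2, 2.7]
finger_gap: 0.6
```

```bash
python3 -m handwheel '[[0,0,0,0.003,0,0,0],[0,0,0,0.003,0,0,0]]'
```

```text
clock: 8.62
eef_pos: [568.1, 27.7, 54.5]
eef_rot: [-1.147, 1.57, -1.395]
wrist_force: [-4.9, -1.5, 11.0]
finger_gap: 0.4
```

```bash
python3 -m handwheel '[[0,0,0,0.003,0,0,0],[0,0,0,0.003,0,0,0]]'
```

```text
clock: 8.88
eef_pos: [568.1, 27.7, 54.4]
eef_rot: [-0.962, 1.57, -1.21]
wrist_force: [-5.8, 0.3, 12.8]
finger_gap: 0.7
```

```bash
python3 -m handwheel '[[0,0,0,0.003,0,0,0],[0,0,0,0.003,0,0,0]]'
```

```text
clock: 9.12
eef_pos: [568.1, 27.7, 54.4]
eef_rot: [-0.846, 1.569, -1.093]
wrist_force: [-6.8, -0.4, 12.1]
finger_gap: 0.1
```

Contact at TCP z=54.5: the force rose to 12 N with no give, so tile c is rigid. The tips really sit about 13.5 mm behind the TCP. Before going on, I'll check that the gripper's hanging side lugs would clear the egg cup when pressing tile f.

```bash
python3 - <<'E'
from h import *
np.set_printoptions(precision=1,suppress=True)
u=(527/6+270-.5,165/6+190-.5)
p,d=ray('scene',*u)
for z in (110,120,130,140,150,160): 
    P=p+d*(z-p[2])/d[2]; q=P[:2]-[568.1,27.7]; ax=np.array([np.cos(YAW),np.sin(YAW)]);ay=np.array([-ax[1],ax[0]]); print(z,P,'along chest x,y',q@ax,q@ay)
print('cup',plane('top',281,146,115),plane('scene',357,243,115))
ax=np.array([np.cos(YAW),np.sin(YAW)]);ay=np.array([-ax[1],ax[0]]); q=plane('top',281,146,115)[:2]-TL['f'];print(q@ax,q@ay)
go(*TL['b'],75)
E
```

```text
110 [567.1 100.5 110. ] along chest x,y -18.958157623925594 70.31368051699924
120 [576.2  99.9 120. ] along chest x,y -9.898203861521019 71.93178389246634
130 [585.4  99.2 130. ] along chest x,y -0.8382500991166631 73.54988726793339
140 [594.6  98.5 140. ] along chest x,y 8.221703663287805 75.16799064340046
150 [603.8  97.9 150. ] along chest x,y 17.281657425692384 76.78609401886756
160 [613.   97.2 160. ] along chest x,y 26.34161118809674 78.4041973943346
cup [658.8  98.9 115. ] [661.3 101.4 115. ]
4.085744988246461 91.25929687851392
clk 9.12 pos [568.1  27.7  54.4] F [-6.8 -0.4 12.1] gap 0.1
turn [0. 0. 0.] shift [-0.1 -0.2  0. ] j [-0.   0.5  1.6 -0.   1.1 -1.3]
```

```bash
python3 -m handwheel '[[0,0,0,-0.05,0,0,0],[0,0,0,-0.07,0,0,0],[0,0,0,-0.07,-0.11,0,0],[0,0,0,-0.07,-0.219,0,0],[0,0,0,-0.07,-0.219,0,0],[0,0,0,-0.03,-0.219,0,0],[0,0,0,-0.012,-0.219,0,0],[0,0,0,-0.012,-0.219,0,0]]'; python3 -c "
from h import *
go(*TL['b'],53)"
```

```text
clock: 10.12
eef_pos: [551.7, -35.3, 57.3]
eef_rot: [-1.868, 1.57, -2.115]
wrist_force: [0.5, 0.6, 0.3]
finger_gap: 0.2
clk 10.12 pos [551.72 -35.33  57.32] F [0.51 0.64 0.26] gap 0.2
turn [ 0.0006 -0.0001  0.0004] shift [ 0.0144 -0.0019  0.0018] j [-0.13  0.45  1.65 -0.    1.04 -1.45]
```

```bash
python3 -m handwheel '[[0,0,0,0.005,0,0,0],[0,0,0,0.009,0,0,0],[0,0,0,0.012,0,0,0],[0,0,0,0.014,0,0,0],[0,0,0,0.014,0,0,0],[0,0,0,0.014,0,0,0]]'
```

```text
clock: 10.88
eef_pos: [551.8, -35.2, 53.3]
eef_rot: [-1.628, 1.57, -1.875]
wrist_force: [-0.9, 2.4, 5.8]
finger_gap: 0.6
```

At z=53.3 with only 6 N, b may be giving. Pressing a little further.

```bash
python3 -m handwheel '[[0,0,0,0.005,0,0,0],[0,0,0,0.005,0,0,0],[0,0,0,0.005,0,0,0]]'
```

```text
clock: 11.25
eef_pos: [551.9, -35.2, 51.9]
eef_rot: [-1.517, 1.57, -1.764]
wrist_force: [-1.4, 1.7, 3.9]
finger_gap: 0.1
```

Tile b is sinking under a light force (z 51.9 at 4 N), so it is the catch. I'll press it to about 5.5 mm and hold.

```bash
python3 -m handwheel '[[0,0,0,0.004,0,0,0],[0,0,0,0.008,0,0,0],[0,0,0,0.011,0,0,0],[0,0,0,0.011,0,0,0],[0,0,0,0.011,0,0,0],[0,0,0,0.011,0,0,0],[0,0,0,0.011,0,0,0]]'; python3 - <<'E'
from h import *
from cell import camera
im=camera('scene')[170:290,220:400,::-1]
cv2.imwrite("pics/s5.png",cv2.resize(im,None,fx=4,fy=4,interpolation=cv2.INTER_CUBIC))
E
```

```text
clock: 12.12
eef_pos: [551.9, -35.2, 48.8]
eef_rot: [-1.457, 1.57, -1.704]
wrist_force: [-1.9, 1.4, 6.8]
finger_gap: 0.2
```

View pics/s5.png

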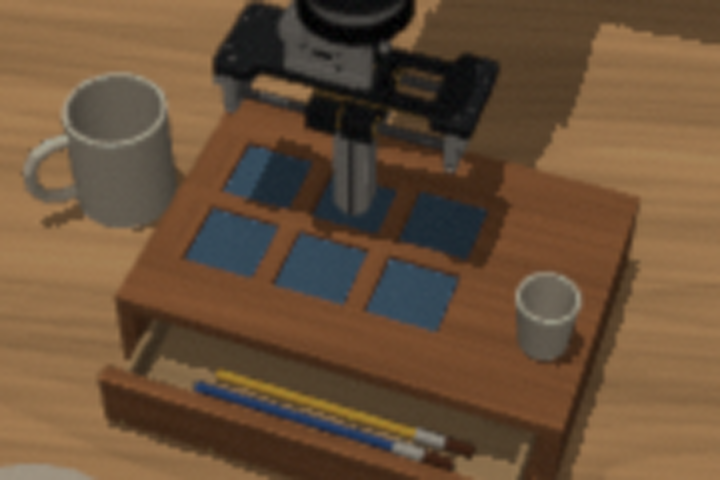

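The drawer has sprung out, with its front edge at about (110,375) to (430,470), showing the brushes inside. Lifting straight up, then a little back toward the robot.

```bash
python3 -m handwheel '[[0,0,0,-0.03,0,0,0],[0,0,0,-0.15,0,0,0],[0,0,0,-0.3,0,0,0],[0,0,0,-0.45,0,0,0],[0,0,0,-0.5,0,0,0],[0,0,0,-0.5,0,0,0],[0,0,0,-0.5,0,0,0]]'; python3 - <<'E'
from h import *
from cell import camera
go(400,50,200)
a=camera('scene')[:,:,::-1]; b=camera('top')[:,:,::-1]
cv2.imwrite("pics/s6.png",a);cv2.imwrite("pics/t6.png",b)
E
```

```text
clock: 13.05
eef_pos: [551.3, -35.1, 197.0]
eef_rot: [-2.671, 1.568, -2.918]
wrist_force: [0.2, -1.1, 0.1]
finger_gap: 0.6
clk 13.05 pos [551.27 -35.07 197.04] F [ 0.23 -1.08  0.11] gap 0.6
turn [ 0.0006 -0.0008  0.0004] shift [-0.0087  0.1517 -0.5583] j [-0.13  0.3   1.5  -0.    1.34 -1.45]
```

View pics/s6.png

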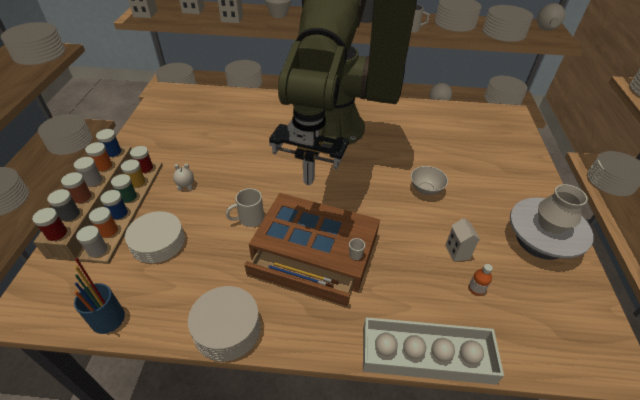

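View pics/t6.png

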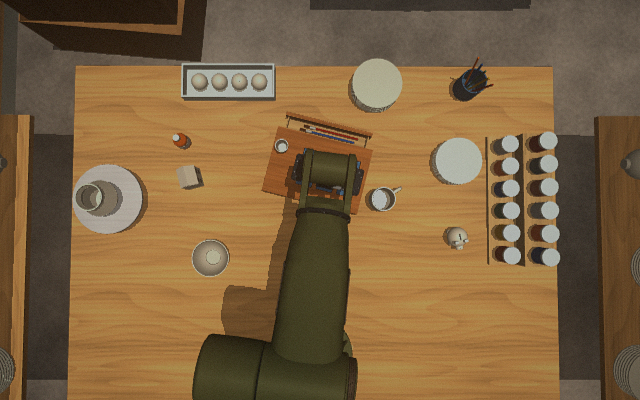

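The drawer stands out with its front running (287,113) to (372,136) in the top view. The egg cup (281,146), mug (383,199) and the rest look unmoved. I'll measure the extension and the changes around the pottery.

```bash
python3 - <<'E'
from h import *
ax=np.array([np.cos(YAW),np.sin(YAW)]);ay=np.array([-ax[1],ax[0]])
c0=np.mean([np.array(TL[k])-o[0]*ax-o[1]*ay for k,o in dict(a=(-33,-101),b=(-33,-35),c=(-33,31),d=(33,-101),e=(33,-35),f=(33,31)).items()],0)
for n,us in (('top',[(288,113),(330,124),(372,135)]),('scene',[(248,263),(350,288)])):
    for u in us:
        q=plane(n,*u,60)[:2]-c0; print(n,(q@ax-105).round(1),(q@ay).round(1))
for n,f,boxes in(('top','t6',dict(cup=(138,154,273,289),mug=(184,214,367,403),house=(163,190,174,204),paint=(130,150,170,190),pig=(224,250,443,470),plates=(55,115,348,405),plates2=(135,186,430,484),bowl=(237,279,189,232))),
                 ('scene','s6',dict(mug=(187,228,225,266),cup=(237,262,346,367),pig=(160,193,170,197)))):
    a=cv2.imread(f'pics/{n}0.png');b=cv2.imread(f'pics/{f}.png')
    for k,(y0,y1,x0,x1) in boxes.items():
        g=[cv2.cvtColor(i[y0:y1,x0:x1],cv2.COLOR_BGR2GRAY).astype(np.float32) for i in(a,b)]
        print(n,k,cv2.phaseCorrelate(*g)[0],np.abs(g[0]-g[1]).mean())
E
```

```text
top 47.6 133.4
top 46.7 -5.4
top 45.7 -143.9
scene 51.3 -130.1
scene 33.2 139.9
top cup (0.22226856495690495, -0.06613665249151524) 6.53125
top mug (-0.020445145002572218, 0.05778698050524689) 6.751852
top house (0.13000910035316515, 0.4780569890797768) 7.882716
top paint (0.06252489240278081, 0.02579933951965252) 6.8375
top pig (0.4361767338483844, 0.5744448560027404) 7.4928775
top plates (0.05499912122047235, -0.015749986224687262) 8.131287
top plates2 (-0.0563486930097028, -0.04803477637270959) 8.825708
top bowl (0.5413945121241461, 0.5809430753760765) 7.702104
scene mug (0.44248132534071516, 0.5043348017864346) 3.7959547
scene cup (0.054099141657555805, 0.47581290064444914) 3.3314285
scene pig (0.5555420460745104, -0.06351740519528448) 4.1223345
```

Extension reads about 46 mm from eyeballed pixels, short of 55. I'll look closer.

```bash
python3 - <<'E'
from h import *
from cell import camera
ax=np.array([np.cos(YAW),np.sin(YAW)]);ay=np.array([-ax[1],ax[0]])
c0=np.mean([np.array(TL[k])-o[0]*ax-o[1]*ay for k,o in dict(a=(-33,-101),b=(-33,-35),c=(-33,31),d=(33,-101),e=(33,-35),f=(33,31)).items()],0)
print(c0)
a=np.ascontiguousarray(camera('top')[100:165,255:380,::-1]);b0=cv2.imread('pics/top0.png')[100:165,255:380]
def proj(P,n):
    c=calibration(n); f=200/np.tan(np.radians(c['fov_y']/2))
    q=R.from_euler('xyz',c['attitude']).inv().apply(np.array(P)-c['position'])
    return np.array([c['cx']+f*q[0]/q[2],c['cy']+f*q[1]/q[2]])
out=[cv2.resize(i,None,fx=6,fy=6,interpolation=cv2.INTER_CUBIC)[:300] for i in(a,b0)]
for im,zs in zip(out,([(105,70,(0,255,0)),(160,60,(0,0,255)),(105,60,(255,0,0)),(160,0,(0,255,255))],[(105,70,(0,255,0)),(105,0,(0,255,255))])):
  for e,z,col in zs:
    for y in(-150,-75,0,75,150):
        xy=c0+e*ax+y*ay; u=(proj([*xy,z],'top')-[255,100]+.5)*6
        cv2.circle(im,tuple(int(v) for v in u),2,col,-1)
cv2.imwrite('pics/t7.png',np.vstack(out))
E
```

```text
[592.77522232 -10.34608973]
```

View pics/t7.png

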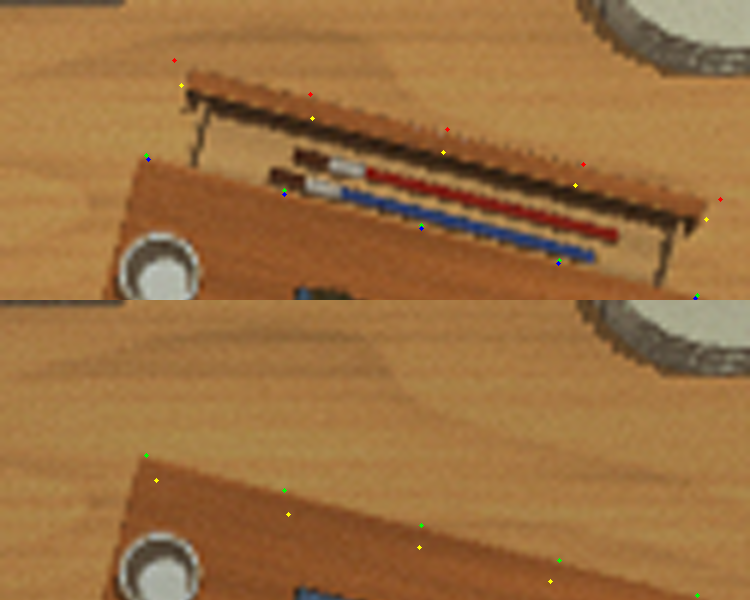

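```bash
python3 - <<'E'
from h import *
from cell import camera
a=camera('scene')[245:305,240:365,::-1]
b=cv2.imread('pics/scene0.png')[245:305,240:365]
cv2.imwrite('pics/s7.png',np.vstack([cv2.resize(i,None,fx=6,fy=6,interpolation=cv2.INTER_CUBIC)[:300] for i in (a,b)]))
E
```

```text
(no output)
```

View pics/s7.png

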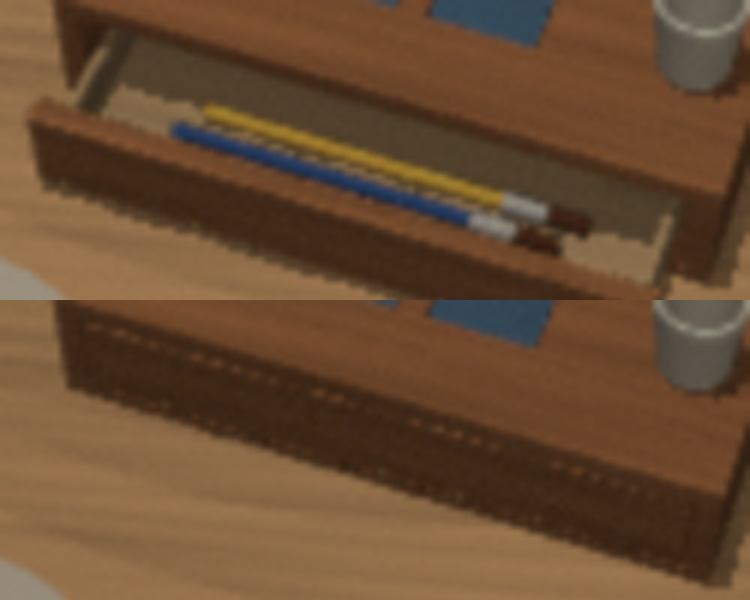

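```bash
python3 - <<'E'
from h import *
ax=np.array([np.cos(YAW),np.sin(YAW)]);ay=np.array([-ax[1],ax[0]]);c0=np.array([592.8,-10.3])
def rep(t,s):
    X,g=tri(ray('top',*t),ray('scene',*s)); q=X[:2]-c0; print(X.round(1),g.round(1),'chest x',(q@ax).round(1),'y',(q@ay).round(1))
rep((706/6+254.5,205/6+99.5),(30/6+239.5,122/6+244.5))   # drawer -y outer top corner
rep((188/6+254.5,72/6+99.5),(655/6+239.5,300/6+244.5))
rep((142/6+254.5,157/6+99.5),(725/6+239.5,195/6+244.5)) # chest +y front top corner
go(400,50,200)
E
```

```text
[ 709.8 -187.7   46.9] 2.9 chest x 157.1 y -143.1
[778.8  88.5  58.1] 0.3 chest x 156.0 y 141.6
[731.3 113.7  67.3] 3.7 chest x 103.6 y 154.3
clk 13.25 pos [551.6  -35.07 197.8 ] F [-0.38 -0.25 -0.53] gap 0.2
turn [ 0.0007 -0.0005  0.0004] shift [-0.0067  0.1514 -0.5593] j [-0.13  0.3   1.5  -0.    1.34 -1.45]
```

The drawer front is at chest x of about 156.5 against the chest front at 103.6, so it is about 53 mm out: fully out within measuring error. The hand is clear and the wrist force is about zero.

```bash
python3 -c "
from cell import order
print(order.sign_off())"
```

```text
the job is handed in; nothing more can be done
None
```

The brush drawer is out and the job is handed in. The hidden catch was tile b, the middle tile of the row nearer the robot.

- **Search:** I shut the fingers and pressed tile c first. It was rigid, showing about 12 N with no give. Tile b sank about 5.5 mm under 4–7 N and let the drawer go. I did not touch the other four tiles.
- **Finish:** I lifted about 150 mm straight up and handed in with the wrist force near zero, at about 13 s on the clock.
- **Drawer:** two-view triangulation puts it about 53 mm out, against 55 mm for fully out; the 2 mm gap is within measuring error. An earlier single-view estimate of about 46 mm assumed the wrong height for the drawer front.
- **Pottery and paint:** by image comparison, nothing moved by more than about 0.6 pixel (roughly 2 mm). Even the bowl, which I never went near, showed a shift that size, so I take it as noise.
- **Disagreement:** contact with the tile came at TCP z of 54.5 mm, not the expected 76 mm. The closed fingertips were about 13.5 mm behind the TCP rather than 8 mm ahead. I went down in about 1 mm steps until contact, so the highest force I read was about 14 N.

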